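# Clamp the batten to the drill fence and hold the bit down on it

## Task

The little bench drill is switched off and a pine batten stands against its fence. Take the spring clamp off the wall of the wooden tray and clip it well down over the batten and the fence together, to the left of the drill head (the side away from the feed lever), and let go of it. Then press the front ball of the feed lever down until the tip of the bit rests lightly on the batten, and finish while holding it there against the return spring, so that the depth stop can be set; leave the other things on the bench alone.

Things in the scene. Friction and masses are not known exactly. Their poses are not given: they have to be found in the camera images.
- drill: Small grey bench drill, fixed. Origin: on the bench straight under the spindle; x points from its front (robot's side) to its column, y to its left (away from the lever), z up. Base 240 x 140 x 20 mm; column 28 mm thick at x 135 mm, 345 mm high. Head: x -50 to 230, y -46 to 46, z 182 to 314 mm, clamped on the column up to 7 mm higher or lower than this.
- fence: Plywood drilling table with upright fence, fixed on the drill's base; origin and axes as the drill's. Table: 320 mm along y, x -60 to 50 mm, its top 32 mm above the bench. Fence: 15 mm thick, x 9 to 24 mm, 320 mm long, its top 68 mm above the bench.
- batten: Loose pine batten 18 (x) x 300 (y) x 40 (z) mm, standing on edge on the drilling table against the front (robot's side) of the fence, under the bit. Origin: centre of its underside; the top is 40 mm above. Batten and fence together are 33 mm thick, their middle 7.5 mm behind (drill +x) the batten's. It lies up to 20 mm off centre along the fence.
- clamp: Black spring clamp, 20 mm wide (y), clipped over the tray wall nearest the robot, handles up. Origin: on the pivot. Axes of its -x arm: z to the handles, x across the wall, the way it opens (leans by half of clamp_arm). Jaw pads: radius 5 mm, centres 65 mm below the pivot; throat free to 40 mm above them. Flat handles to 60 mm above the pivot, outsides 62 mm apart at the tips, 52 mm at 40 mm up.
- clamp_arm (a joint): Angle between the clamp's arms (rad): 0 with the jaws 12 mm apart as on the tray wall, 0.33 on batten and fence (33 mm), 0.56 at the stop. Squeezing the handles together opens the jaws; at the stop the handles are nearly parallel, 29 mm over their outsides, the jaws 47 mm apart. Spring moment 0.6 N m at 0 plus 0.8 N m per rad: about 23 N at 45 mm above the pivot to reach the stop.
- tray: Open wooden tray, fixed: 200 (x) x 240 (y) x 75 (z) mm, walls 12 mm thick, some offcuts in its far half. Origin: centre of its underside; x points away from the wall that carries the clamp. The clamp's pivot starts 35 mm above the wall's rim.
- bit_tip (a point): Point of the 8 mm drill bit in the chuck; it moves straight down as the lever is pressed, 20 mm per rad of lever. It starts 10 to 24 mm above the batten.
- lever (a joint): Angle of the feed lever (rad): 0 at rest (bit up), growing as the front ball is pressed down, to 1.6. A spring turns it back: about 4 N at the ball at 0, plus 2 N per rad; once the bit rests on the wood each newton more at the ball presses the bit with 5 N.
- hub (a point): Centre of the feed lever's hub on the drill's right side (drill y = -85 mm, 20 mm behind the spindle); the lever turns about the drill's y axis through it.
- handle: Black ball, 26 mm in diameter, on the end of the lever's front spoke; origin: its centre, 100 mm from the hub. At rest it stands in front of the hub (drill -x), 40 degrees above level; pressed, it swings down and first a little forward. Two more spokes with like balls point back-up and down.
- quill: Spindle, drill chuck (35 mm thick) and bit, which slide down together out of the head. Origin is the drill's origin raised by the head's offset and lowered as it slides.
- glue: Bystander: glue bottle, 56 mm thick, 170 mm high. Origin: centre of its underside.
- square: Bystander: carpenter's try square lying flat, wooden stock 22 x 110 x 18 mm at its origin, steel blade reaching 161 mm along its x.
- nestbox: Bystander: wooden nest box, 130 x 130 mm, about 220 mm high with its roof (170 x 150 mm). Origin: centre of its underside.
- tin: Bystander: tin can, 60 mm thick, 80 mm high. Origin: centre of its underside.
Things that resemble listed ones, but are neither listed nor needed, are in the scene too. Several things have the shape of the clamp; the one meant has the colours described above.

How it is judged:
On the way, in this order (a step that is already met when the one before it is completed fails the run):
1. the spring clamp grips batten and fence together, left of the drill head, and is let go (contact force between clamp and batten above 3 N and contact force between clamp and fence above 3 N and value of joint clamp_arm above 0.2 rad and z of clamp in the frame of drill below 0.124 m and y of clamp in the frame of drill above 0.06 m and contact force between each of the fingers, the arm and clamp below 0.3 N and x of batten in the frame of drill between -0.004 and 0.003 m and z of batten in the frame of drill below 0.035 m and angle between the y axis of batten and the y axis of drill, either way round below 0.04 rad and angle between batten's own z axis and vertical below 0.05 rad), for 0.3 s.
2. the feed lever is held down with the bit's tip resting lightly on the batten (contact force between quill and batten between 1 and 40 N and contact force between any of the fingers, the arm and handle above 0.5 N and contact force between clamp and batten above 3 N and contact force between clamp and fence above 3 N and value of joint clamp_arm above 0.2 rad and z of clamp in the frame of drill below 0.124 m and y of clamp in the frame of drill above 0.06 m and contact force between each of the fingers, the arm and clamp below 0.3 N), for 0.2 s.
At the end, for the whole second after the job is handed in: Robot presses the front ball (over 0.5 N), bit on batten with 1 to 40 N. Clamp, untouched, grips batten and fence (over 3 N each, opened over 0.2 rad), pivot over 60 mm left of spindle, under 124 mm above bench. Batten upright against fence within 4 mm, 0.04 rad (all of step 2 and x of batten in the frame of drill between -0.004 and 0.003 m and z of batten in the frame of drill below 0.035 m and angle between the y axis of batten and the y axis of drill, either way round below 0.04 rad and angle between batten's own z axis and vertical below 0.05 rad); the arm keeps its last pose, push and grip.
It fails at once if the glue bottle is pushed away or knocked over (3 cm or 0.3 rad) (distance of glue from where it was at the start of the episode above 0.03 m or angle between glue's own z axis and vertical above 0.3 rad).
It fails at once if the try square is pushed away or knocked over (3 cm or 0.3 rad) (distance of square from where it was at the start of the episode above 0.03 m or angle between square's own z axis and vertical above 0.3 rad).
It fails at once if the nest box is pushed away or knocked over (3 cm or 0.3 rad) (distance of nestbox from where it was at the start of the episode above 0.03 m or angle between nestbox's own z axis and vertical above 0.3 rad).
It fails at once if the tin is pushed away or knocked over (3 cm or 0.3 rad) (distance of tin from where it was at the start of the episode above 0.03 m or angle between tin's own z axis and vertical above 0.3 rad).
It fails at once if the bit is driven hard against the batten (over 120 N) (contact force between quill and batten above 120 N).
It also fails if it takes over 59 s, if anything falls off the work surface, if the arm or the gripper's body presses on something with over 40 N, if the wrist force passes 120 N, or if a joint passes its speed limit or range.

## Robot

A 6-joint arm with a two-finger parallel gripper is mounted at the origin on the work surface. World frame = base frame: x ahead of the robot, y to its left, z up, the work surface at z = 0. Lengths are in m, angles in rad, forces in N, time in s.
With the tool pointing down it reaches from about 0.375 to 0.975 m from the base axis. Payload 3.8 kg.
Tool frame: the origin (TCP) lies at the centre of the arm's flange, where the gripper is bolted on; the fingertips stand 173 mm ahead of it and the grasp point (between the pads) lies 155 mm ahead of it (bot.tip_reach is the distance from the TCP to the fingertips, in m); z points along the fingers, y is the line along which they close (so a half turn about z gives the same grasp; the last joint's range is limited). The gripper opens to 85 mm and grips with 20 to 120 N. Pads are 22 mm wide; open, the fingers measure 114 mm over their backs; the gripper's body (76 mm by 85 mm) begins 54 mm behind the grasp point. The pads swing forward as they close: fully open they stand 13 mm farther back than shut.
Start: joints at [-1.306, 0.264, 1.604, -0, 1.274, -0.037], TCP at [0.201, -0.644, 0.405] pointing down, gripper open.
Joint ranges: [-2.63, 2.63], [-0.94, 2.18], [0.31, 2.57], [-1.31, 4.45], [0, 2.66], [-2.55, 2.55]. Speed limits (rad/s): [2.57, 2.57, 3.14, 3.14, 3.14, 3.14].

## Interface

Orientations are given as a rotation vector (axis times angle).
In Python, from workcell import bot gives the robot as it stands.
- The arm moves only by the tool drive_tool, never from a script. Its arguments are lists of equal length, an entry for each row: "claw": the finger opening in mm, from 0 to 85.4; "slide": the shift along the world's x, y, z each as a share of 0.5 m, from -1 to 1, a list of three; "yaw": the turn about the world's z as a share of 180 degrees, from -1 to 1. A call has 1 to 8 rows; each row is the pose to reach, as a shift and turn from the pose commanded when the call began, turning the shorter way round; what a row does not reach only later rows make up. A row lasts 1/12 s, in which the tool goes at most 41.7 mm and 7.16 degrees, less where a joint would pass 70% of its speed; a pose out of reach is approached as far as the arm can. A call with a number of a shift or a turn outside -1 to 1 is refused whole. A call with a gripper value outside its range is refused whole. The fingers move at their own pace and stop on an object; "newtons" is the grip in N (left out, the last holds). Time passes only in rows, so rows that repeat a pose let the fingers close. It gives the time, the measured TCP pose, the force, the opening and the grip force at its end, in the units of the state.
- bot.read_state(): the state, without advancing time (a new reading comes with each control period).
- bot.read_camera(name): name is "scene" or "top" or "wrist"; returns a dict with "color" (400x640x3 uint8, red, green, blue), "depth" (400x640 float32, m along the optical axis (not along the pixel's ray), 0 where there is no reading), "mtx" (3x3 intrinsics, pixels), "eye" and "rotation" of the camera in the world. Camera axes: x right, y up, looking along -z (the intrinsics and any distortion apply to the point x, -y, -z); pixel columns grow to the right and rows downward; lengths in m; the calibration is good to about 2 mm. A picture is of the moment at which its call begins.
- bot.finish_job(): hands the job in; it is judged then, once.
The state is a dict: "time": time; "q": joint angles; "joint_vel": joint speeds; "joint_torque": joint torques, N m; "tool_pos": TCP position; "tcp_rot": TCP orientation; "wrist_force": force on the tool from outside, world axes, zero at the start; "torque": the same for the moment, N m; "width": opening from 0.0 (shut) to 1.0 (fully open); "grip_force": force on a finger pad.
Only numpy, scipy, OpenCV 4.12 (cv2) and the standard library are available. Lean on these libraries where they do the work, as an engineer would, in place of code of your own. Each camera call takes 0.05 s, during which the arm holds its last target. There are 200 camera calls.

## Working session

There is one attempt and no reset: what is moved stays moved. The work goes in short steps, Python scripts to look and compute and a tool call to move; the robot and the scene stay as the last step left them, time stands still between calls to the robot, and variables do not carry over. Pictures are saved under pics/ and viewed, at most 11 in all, crops included, and the job is handed in when it is done.

Besides the shell and the picture viewer there is one more tool, called after "Call:" as a command line: name --pt "numbers of a row" for each row, then --argument value for the rest. drive_tool: Moves the arm, as the interface text tells. Shift numbers are shares of 0.5 m and turn numbers shares of 180 degrees, none past 1 either way. Its arguments: {"type":"object","properties":{"claw":{"type":"array","items":{"type":"number"}},"slide":{"type":"array","items":{"type":"array","items":{"type":"number"}}},"yaw":{"type":"array","items":{"type":"number"}},"newtons":{"type":"number"}},"required":["claw","slide","yaw"]}

```bash
mkdir -p pics
cat > h.py <<'E'
import numpy as np, cv2, pickle
from workcell import bot
def grab(n):
    c=bot.read_camera(n); pickle.dump(c,open(f'{n}.pkl','wb')); return c
def load(n): return pickle.load(open(f'{n}.pkl','rb'))
def cloud(c):
    d=c['depth']; h,w=d.shape; K=np.array(c['mtx']); u,v=np.meshgrid(np.arange(w),np.arange(h))
    p=np.stack([(u-K[0,2])/K[0,0]*d,-(v-K[1,2])/K[1,1]*d,-d],-1)
    P=p@np.array(c['rotation']).T+np.array(c['eye']); P[d==0]=np.nan; return P
def save(n,img,s=1): cv2.imwrite(f'pics/{n}.png',cv2.resize(img,None,fx=s,fy=s)[...,::-1])
E
python3 - <<'E'
from h import *
print(bot.read_state())
a=grab('scene');b=grab('top')
for n,c in(('scene',a),('top',b)): save(n+'0',c['color'],1.25);print(c['mtx'],c['eye'],c['rotation'])
E
```

```text
{'time': 0.0, 'q': array([-1.30590459e+00,  2.64721383e-01,  1.60536809e+00, -7.63578675e-06,
        1.27371249e+00, -3.69039301e-02]), 'joint_vel': array([ 6.65146391e-04,  7.20907632e-05, -2.97391475e-05, -1.05634975e-03,
        1.74698644e-04,  2.97459746e-04]), 'joint_torque': array([-1.46160266e-03, -5.15122890e+01, -3.67316937e+01, -1.89162365e-04,
        1.30520290e-02, -1.19230100e-05]), 'tool_pos': array([ 0.20053688, -0.64415782,  0.40338621]), 'tcp_rot': array([-3.10372343e+00, -4.71936146e-01,  4.05852716e-04]), 'wrist_force': array([-0.29147895,  0.43993776,  0.05005472]), 'torque': array([0.00253465, 0.05677154, 0.04425548]), 'grip_force': 0.0, 'width': 1.0036745853375566}
[[399.63378599   0.         322.1636771 ]
 [  0.         399.63378599 199.97588868]
 [  0.           0.           1.        ]] [0.84946809 0.58191494 1.14587698] [0.22595078 0.79946599 2.47659993]
[[388.93106084   0.         321.62826472]
 [  0.         388.93106084 203.04238209]
 [  0.           0.           1.        ]] [ 0.31481588 -0.01056867  1.27702932] [ 0.13593861 -0.14241738 -1.57617091]
```

```bash
sed -i "s/np.array(c\['rotation'\]).T/cv2.Rodrigues(np.array(c['rotation']))[0].T/" h.py
```

```text
(no output)
```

View pics/scene0.png

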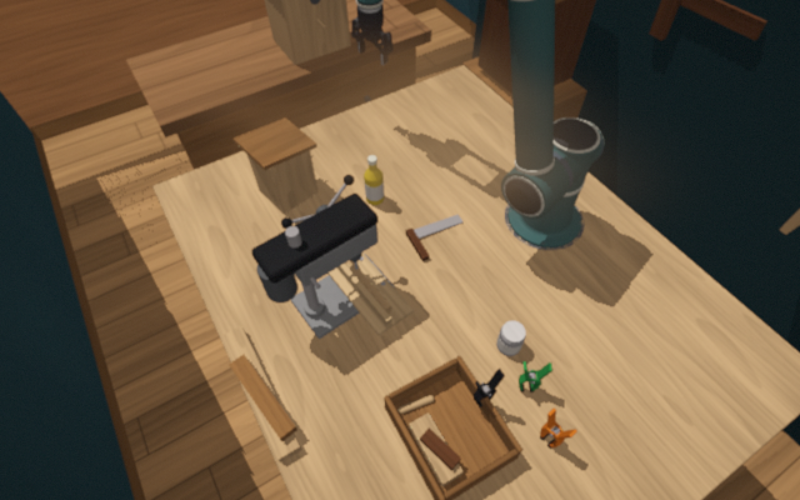

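View pics/top0.png

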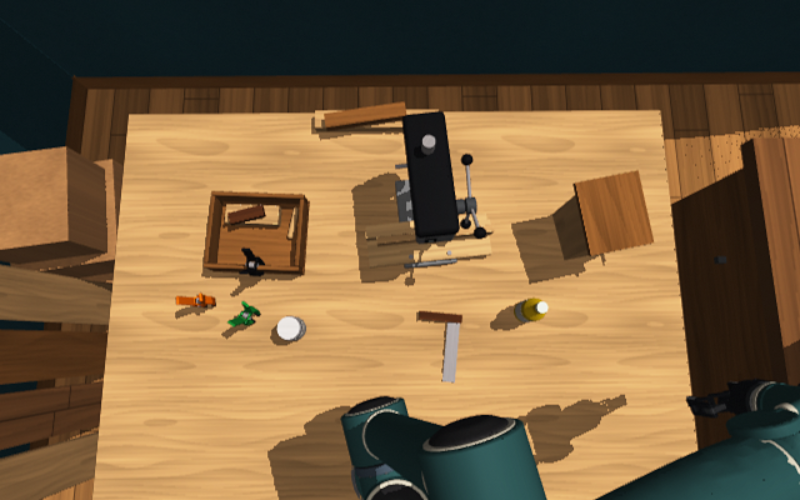

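Run:
```python
from h import *
a,b=load('scene'),load('top')
A,B=cloud(a),cloud(b)
# head top
for nm,P in(('scene',A),('top',B)):
    m=(P[...,2]>.295)&(P[...,2]<.33)&(P[...,0]>.45)&(np.abs(P[...,1])<.35)
    q=P[m]; z=np.median(q[:,2]); q=q[abs(q[:,2]-z)<.006]
    print(nm,'head',len(q),z,cv2.minAreaRect(q[:,:2].astype(np.float32)))
    # tray rim
    m=(P[...,2]>.068)&(P[...,2]<.082)&(P[...,0]>.35)&(P[...,1]>.25)&(P[...,1]<.8)
    q=P[m]; 
    print(nm,'rim',len(q),np.median(q[:,2]),cv2.minAreaRect(q[:,:2].astype(np.float32)))
    # dark clamp pts above rim
    c=(a if nm=='scene' else b)['color'].astype(int)
    m=(P[...,2]>.085)&(P[...,2]<.2)&(P[...,0]>.3)&(P[...,1]>.3)&(P[...,1]<.8)&(c.max(-1)<70)
    q=P[m]; print(nm,'clamp',len(q),q.mean(0),q.min(0),q.max(0),cv2.minAreaRect(q[:,:2].astype(np.float32)))
    for lo in np.arange(.08,.18,.015):
        s=q[(q[:,2]>lo)&(q[:,2]<lo+.015)]
        if len(s): print(round(lo,3),len(s),s.mean(0).round(3),s.min(0).round(3),s.max(0).round(3))
save('clampS',cv2.resize(a['color'][260:380,340:490],None,fx=5,fy=5,interpolation=cv2.INTER_CUBIC))
```

```text
scene head 2549 0.30659340967212356 ((0.655259370803833, -0.09756148606538773), (0.2857809066772461, 0.13965651392936707), 5.541202068328857)
scene rim 1554 0.07439433466915679 ((0.5242511034011841, 0.3721756935119629), (0.2597658038139343, 0.33877256512641907), 87.13235473632812)
scene clamp 189 [0.49903868 0.35280251 0.12854159] [0.47321623 0.33900378 0.0864855 ] [0.52896076 0.36487907 0.17335786] ((0.5014548301696777, 0.35208067297935486), (0.02340814471244812, 0.05664117634296417), 80.6247787475586)
0.08 12 [0.518 0.35  0.09 ] [0.48  0.339 0.086] [0.523 0.359 0.095]
0.095 44 [0.514 0.352 0.104] [0.484 0.34  0.095] [0.522 0.365 0.11 ]
0.11 44 [0.496 0.355 0.118] [0.484 0.339 0.111] [0.516 0.364 0.124]
0.125 26 [0.489 0.352 0.133] [0.48  0.344 0.125] [0.519 0.359 0.14 ]
0.14 23 [0.485 0.353 0.148] [0.477 0.345 0.14 ] [0.525 0.36  0.155]
0.155 30 [0.493 0.352 0.163] [0.474 0.345 0.155] [0.529 0.361 0.17 ]
0.17 10 [0.501 0.351 0.172] [0.473 0.343 0.17 ] [0.528 0.359 0.173]
top head 3186 0.30739482175405963 ((0.6545902490615845, -0.10007808357477188), (0.28756484389305115, 0.141157105
[... 164 characters left out ...]

top clamp 198 [0.48980566 0.347004   0.13042058] [0.35879505 0.33473259 0.08506677] [0.52892599 0.37537917 0.17437772] ((0.44324791431427, 0.35408809781074524), (0.025758584961295128, 0.17227549850940704), 84.35408020019531)
0.08 10 [0.44 0.35 0.09] [0.362 0.338 0.085] [0.522 0.372 0.095]
0.095 31 [0.47  0.348 0.102] [0.359 0.335 0.096] [0.52  0.375 0.109]
0.11 65 [0.487 0.348 0.117] [0.393 0.335 0.11 ] [0.514 0.361 0.124]
0.125 20 [0.496 0.345 0.133] [0.396 0.337 0.126] [0.519 0.355 0.14 ]
0.14 25 [0.505 0.345 0.147] [0.475 0.338 0.141] [0.521 0.356 0.155]
0.155 38 [0.509 0.347 0.165] [0.473 0.336 0.155] [0.529 0.357 0.17 ]
0.17 9 [0.497 0.347 0.171] [0.472 0.338 0.17 ] [0.528 0.359 0.174]
```

View pics/clampS.png

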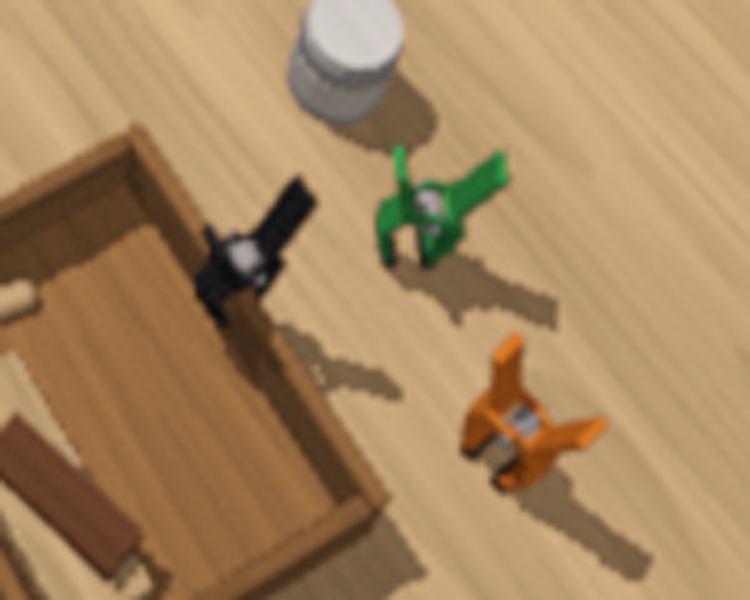

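Run:
```python
from h import *
a,b=load('scene'),load('top')
A,B=cloud(a),cloud(b)
for nm,P,I in(('scene',A,a),('top',B,b)):
    c=I['color'].astype(int); print(nm)
    m=((P[...,2]>.299)&(P[...,2]<.315)&(P[...,0]>.45)&(np.abs(P[...,1])<.35)&(c.max(-1)<70)).astype(np.uint8)
    m=cv2.morphologyEx(m,cv2.MORPH_OPEN,np.ones((5,5)))
    n,l,s,_=cv2.connectedComponentsWithStats(m); k=1+s[1:,4].argmax(); q=P[l==k]
    print('head',len(q),q[:,2].mean(),cv2.minAreaRect(q[:,:2].astype(np.float32)))
    m=((P[...,2]>.07)&(P[...,2]<.079)&(P[...,0]>.45)&(P[...,1]>.22)&(P[...,1]<.5)).astype(np.uint8)
    n,l,s,_=cv2.connectedComponentsWithStats(m); k=1+s[1:,4].argmax(); q=P[l==k]
    print('rim',len(q),cv2.minAreaRect(q[:,:2].astype(np.float32)))
    # fence / batten tops left and right of head
    m=(P[...,2]>.062)&(P[...,2]<.078)&(P[...,0]>.45)&(P[...,0]<.7)&(P[...,1]>-.35)&(P[...,1]<.16)
    q=P[m]; print('bat',len(q),q.min(0).round(3),q.max(0).round(3))
    if len(q): print(cv2.minAreaRect(q[:,:2].astype(np.float32)))
    # table top
    m=(P[...,2]>.026)&(P[...,2]<.038)&(P[...,0]>.42)&(P[...,0]<.7)&(P[...,1]>-.35)&(P[...,1]<.16)
    q=P[m]; print('table',len(q),q.min(0).round(3),q.max(0).round(3),q[:,2].mean())
    # black balls
    m=((c.max(-1)<60)&(P[...,2]>.08)&(P[...,1]<-.14)&(P[...,1]>-.4)&(P[...,0]>.4)).astype(np.uint8)
    n,l,s,_=cv2.connectedComponentsWithStats(m)
    for k in range(1,n):
        if s[k,4]>8: q=P[l==k]; print('dark',s[k].tolist(),q.mean(0).round(3),q.min(0).round(3),q.max(0).round(3))
    for t,(x0,x1,y0,y1,z0,z1) in dict(glue=(.25,.5,-.45,-.2,.1,.2),nest=(.4,.75,-.65,-.3,.12,.3),tin=(.25,.45,.2,.32,.06,.1)).items():
        q=P[(P[...,0]>x0)&(P[...,0]<x1)&(P[...,1]>y0)&(P[...,1]<y1)&(P[...,2]>z0)&(P[...,2]<z1)]
        if len(q): print(t,len(q),q.min(0).round(3),q.max(0).round(3))
```

```text
scene
head 2365 0.30654677376336037 ((0.6653691530227661, -0.07174693048000336), (0.26147282123565674, 0.08963251858949661), 5.691073894500732)
rim 1356 ((0.5928612947463989, 0.36012476682662964), (0.24050845205783844, 0.20052389800548553), 87.16246795654297)
bat 584 [ 0.555 -0.126  0.062] [0.7   0.079 0.078]
((0.5888344645500183, -0.03191716969013214), (0.13420358300209045, 0.1925715059041977), 39.00889587402344)
table 1294 [ 0.502 -0.151  0.026] [0.7   0.082 0.038] 0.032007384936979
dark [276, 141, 6, 6, 31] [ 0.534 -0.166  0.309] [ 0.526 -0.174  0.302] [ 0.54  -0.16   0.315]
dark [226, 175, 8, 7, 43] [ 0.701 -0.149  0.28 ] [ 0.69  -0.158  0.272] [ 0.711 -0.143  0.287]
glue 222 [ 0.359 -0.447  0.101] [ 0.499 -0.302  0.194]
nest 2122 [ 0.401 -0.586  0.12 ] [ 0.692 -0.324  0.223]
tin 335 [0.32  0.236 0.06 ] [0.377 0.295 0.084]
top
head 3123 0.3072834053685181 ((0.6619244813919067, -0.07553929090499878), (0.26622092723846436, 0.09089963138103485), 5.687909126281738)
rim 868 ((0.5940002799034119, 0.35853320360183716), (0.24146631360054016, 0.20063534379005432), 87.44129180908203)
bat 555 [ 0.557 -0.248  0.062] [0.617 0.077 0.078]
((0.5860494375228882, -0.08596834540367126), (0.034772709012031555, 0.32513928413391113), 5.574187755584717)
table 1783 [ 0.503 -0.249  0.026] [0.691 0.08  0.038] 0.03226376144882266
dark [369, 124, 9, 8, 59] [ 0.698 -0.156  0.282] [ 0.689 -0.167  0.276] [ 0.709 -0.146  0.29 ]
dark [367, 159, 10, 24, 98] [ 0.593 -0.161  0.202] [ 0.579 -0.179  0.145] [ 0.622 -0.14   0.262]
dark [379, 182, 10, 9, 70] [ 0.53  -0.173  0.312] [ 0.52  -0.185  0.305] [ 0.541 -0.162  0.32 ]
glue 281 [ 0.36  -0.357  0.1  ] [ 0.412 -0.304  0.175]
nest 3492 [ 0.401 -0.586  0.12 ] [ 0.692 -0.325  0.224]
tin 311 [0.319 0.234 0.06 ] [0.377 0.291 0.087]
```

Black clamp: scene (488,388) and top (252,262). The look-alikes are green, top (242,315), and orange, top (198,300). The crop confirms the black one sits on the tray's near wall. First I'll move toward it, staying clear of the glue and the lever.

Call:
drive_tool --claw '[85,85,85,85,85,85,85,85]' --pt "0.25 0.55 0.08" --pt "0.25 0.55 0.08" --pt "0.25 0.55 0.08" --pt "0.25 0.55 0.08" --pt "0.25 0.55 0.08" --pt "0.25 0.55 0.08" --pt "0.25 0.55 0.08" --pt "0.25 0.55 0.08" --yaw '[0.15,0.15,0.15,0.15,0.15,0.15,0.15,0.15]'

```text
time: 0.77
tool_pos: [0.3268, -0.3654, 0.4452]
tcp_rot: [-2.907, -1.188, -0.003]
wrist_force: [1.2, -0.2, -0.9]
width: 0.998
grip_force: 0.0
```

Call:
drive_tool --claw '[85,85,85,85,85,85,85,85]' --pt "0.2 0.6 0" --pt "0.2 0.6 0" --pt "0.2 0.6 0" --pt "0.2 0.6 0" --pt "0.2 0.6 0" --pt "0.2 0.6 0" --pt "0.2 0.6 0" --pt "0.2 0.6 0" --yaw '[0.15,0.15,0.15,0.15,0.15,0.15,0.15,0.15]'

```text
time: 1.43
tool_pos: [0.426, -0.0666, 0.4445]
tcp_rot: [-2.551, -1.833, -0.001]
wrist_force: [-0.0, -1.0, 0.4]
width: 0.993
grip_force: 0.0
```

Call:
drive_tool --claw '[85,85,85,85,85,85,85,85]' --pt "0.08 0.6 0" --pt "0.08 0.6 0" --pt "0.08 0.6 0" --pt "0.08 0.6 0" --pt "0.08 0.6 0" --pt "0.08 0.6 0" --pt "0.08 0.6 0" --pt "0.08 0.6 0" --yaw '[0.089,0.089,0.089,0.089,0.089,0.089,0.089,0.089]'

```text
time: 2.1
tool_pos: [0.4659, 0.235, 0.4441]
tcp_rot: [-2.268, -2.172, -0.002]
wrist_force: [0.3, 0.5, 0.4]
width: 0.994
grip_force: 0.0
```

Call:
drive_tool --claw '[85,85,85,85,85]' --pt "0.07 0.23 0" --pt "0.07 0.23 0" --pt "0.07 0.23 0" --pt "0.07 0.23 0" --pt "0.07 0.23 0" --yaw '[0,0,0,0,0]'

```text
time: 2.52
tool_pos: [0.5011, 0.3466, 0.4432]
tcp_rot: [2.27, 2.171, -0.004]
wrist_force: [0.2, -0.5, -1.3]
width: 0.992
grip_force: 0.0
```

Run:
```python
from h import *
w=grab('wrist'); save('wrist1',w['color'],1.25); s=bot.read_state(); print(s['tool_pos'],s['tcp_rot'],w['eye'],w['rotation'])
P=cloud(w); c=w['color'].astype(int)
m=(P[...,2]>.085)&(P[...,2]<.19)&(abs(P[...,0]-.5)<.08)&(abs(P[...,1]-.35)<.06)
q=P[m]; print(len(q))
for lo in np.arange(.085,.18,.015):
    t=q[(q[:,2]>lo)&(q[:,2]<lo+.015)]
    if len(t)>5: print(round(lo,3),len(t),np.percentile(t,2,0).round(4),np.percentile(t,98,0).round(4))
t=q[q[:,2]>.155]; print(cv2.minAreaRect(t[:,:2].astype(np.float32)))
```

```text
[0.5008508  0.34544164 0.44346384] [ 2.27166268  2.16965805 -0.00411189] [0.50379023 0.42888657 0.41211828] [-0.32651045  0.00951699 -0.04357924]
1979
0.085 87 [0.4745 0.3497 0.0861] [0.523  0.3609 0.099 ]
0.1 276 [0.48   0.3357 0.1005] [0.5182 0.3648 0.1149]
0.115 533 [0.4846 0.3375 0.1151] [0.514  0.3622 0.1291]
0.13 251 [0.4788 0.3415 0.1303] [0.52   0.3606 0.1445]
0.145 302 [0.4748 0.3411 0.1453] [0.5241 0.3608 0.1597]
0.16 530 [0.4687 0.3404 0.1605] [0.5287 0.3608 0.1707]
((0.4989323019981384, 0.34993353486061096), (0.020242543891072273, 0.06126011535525322), 87.14106750488281)
```

View pics/wrist1.png

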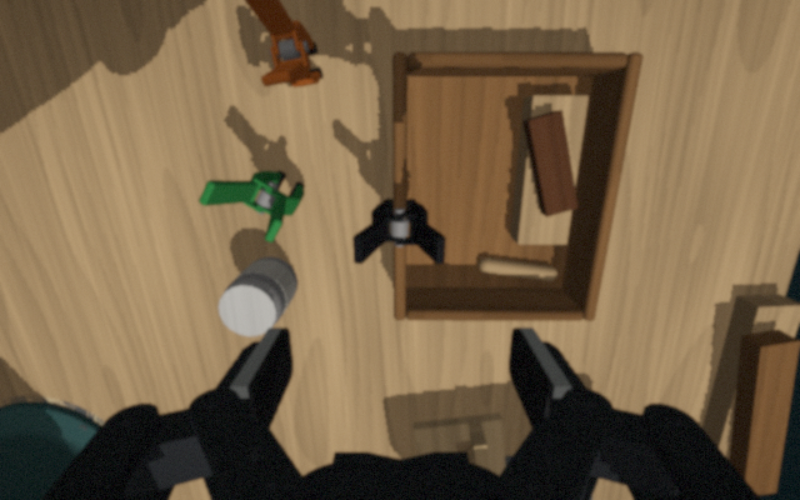

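The wrist view shows the black clamp at (400,230) on the wall, with its centre at (0.499, 0.350) and yaw -2.8°. Descending now.

Call:
drive_tool --claw '[85,85,85,85,85,85,85,85]' --pt "-0.004 0.008 -0.05" --pt "-0.004 0.008 -0.1" --pt "-0.004 0.008 -0.15" --pt "-0.004 0.008 -0.2" --pt "-0.004 0.008 -0.24" --pt "-0.004 0.008 -0.263" --pt "-0.004 0.008 -0.263" --pt "-0.004 0.008 -0.263" --yaw '[0,0,0,0,0,0,0,0]'

```text
time: 3.23
tool_pos: [0.4987, 0.3484, 0.3132]
tcp_rot: [2.274, 2.167, -0.002]
wrist_force: [1.4, 0.9, 0.4]
width: 0.993
grip_force: 0.0
```

Call:
drive_tool --claw '[60,40,20,20,20,20,20,20]' --pt "0 0 0" --pt "0 0 0" --pt "0 0 0" --pt "0 0 0" --pt "0 0 0" --pt "0 0 0" --pt "0 0 0" --pt "0 0 0" --yaw '[0,0,0,0,0,0,0,0]' --newtons 70

```text
time: 3.9
tool_pos: [0.4986, 0.3495, 0.3131]
tcp_rot: [-2.273, -2.169, 0.0]
wrist_force: [-0.0, 0.6, -0.6]
width: 0.298
grip_force: 73.4
```

Call:
drive_tool --claw '[20,20,20,20,20,20,20,20]' --pt "0 0 0.02" --pt "0 0 0.05" --pt "0 0 0.08" --pt "0 0 0.12" --pt "0 0 0.16" --pt "0 0 0.2" --pt "0 0 0.22" --pt "0 0 0.22" --yaw '[0,0,0,0,0,0,0,0]'

```text
time: 4.57
tool_pos: [0.4993, 0.35, 0.4273]
tcp_rot: [2.272, 2.168, 0.01]
wrist_force: [0.3, 0.1, -0.3]
width: 0.299
grip_force: 73.4
```

Run:
```python
from h import *
s=bot.read_state(); print(s['tool_pos'],s['tcp_rot'],s['wrist_force'],s['width'],s['grip_force'])
a=grab('scene'); i=cv2.resize(a['color'][210:370,300:500],None,fx=3.5,fy=3.5,interpolation=cv2.INTER_CUBIC); save('lift',i)
```

```text
[0.49934407 0.35002776 0.42734048] [2.27195485 2.1679183  0.01021713] [ 0.32972376  0.14914282 -0.32554457] 0.29874839943082476 73.42941284179688
```

View pics/lift.png

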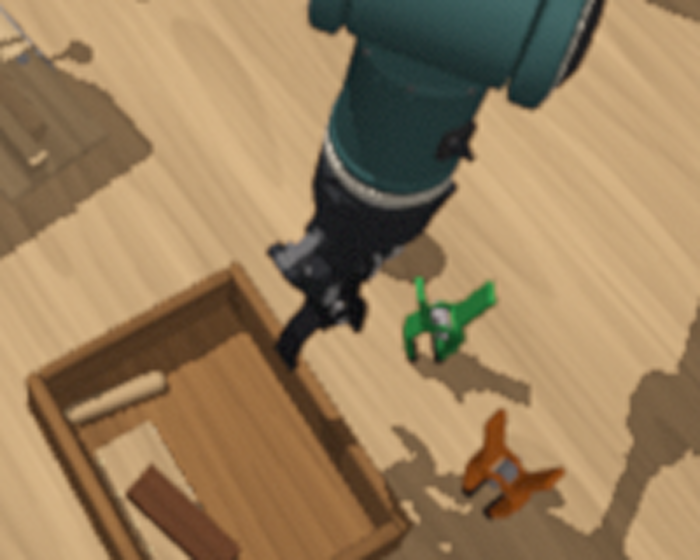

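Call:
drive_tool --claw '[20,20,20,20,20,20,20,20]' --pt "0.14 -0.58 0" --pt "0.14 -0.58 0" --pt "0.14 -0.58 0" --pt "0.14 -0.58 0" --pt "0.14 -0.58 0" --pt "0.14 -0.58 0" --pt "0.14 -0.58 0" --pt "0.14 -0.58 0" --yaw '[0.046,0.046,0.046,0.046,0.046,0.046,0.046,0.046]'

```text
time: 5.28
tool_pos: [0.569, 0.0542, 0.4212]
tcp_rot: [2.115, 2.322, -0.007]
wrist_force: [-0.2, 1.0, -1.5]
width: 0.297
grip_force: 73.4
```

Run:
```python
from h import *
s=bot.read_state(); print(s['tool_pos'],s['tcp_rot'],s['width'],s['grip_force'])
w=grab('wrist'); a=grab('scene'); P=cloud(w);A=cloud(a)
save('wrist2',w['color'],1.25)
m=(P[...,2]>.063)&(P[...,2]<.078)&(P[...,0]>.5)&(P[...,0]<.64)&(P[...,1]>-.05)&(P[...,1]<.12)
q=P[m]; print(len(q),cv2.minAreaRect(q[:,:2].astype(np.float32)))
for nm,z0,z1 in(('bat',.0705,.078),('fen',.063,.0695)):
    t=q[(q[:,2]>z0)&(q[:,2]<z1)]; print(nm,len(t),t[:,2].mean(),t.min(0),t.max(0))
    for y in np.arange(-.04,.08,.02):
        v=t[abs(t[:,1]-y)<.01]
        if len(v)>10: print(round(y,3),len(v),np.percentile(v[:,0],[3,97]).round(4))
# clamp below gripper
for nm,Q,I in(('w',P,w),('s',A,a)):
    r=s['tool_pos']; m=(abs(Q[...,0]-r[0])<.06)&(abs(Q[...,1]-r[1])<.03)&(Q[...,2]>.12)&(Q[...,2]<.26)
    t=Q[m]; 
    for lo in np.arange(.12,.26,.02):
        v=t[(t[:,2]>lo)&(t[:,2]<lo+.02)]
        if len(v)>4: print(nm,round(lo,2),len(v),v.min(0).round(3),v.max(0).round(3))
```

```text
[0.56898586 0.0542257  0.42119925] [ 2.1149385   2.32215659 -0.00655134] 0.29664276617050417 73.41588377952576
1402 ((0.575616717338562, 0.013477656990289688), (0.03247595205903053, 0.12809547781944275), 5.080551624298096)
bat 581 0.07172930684383858 [ 0.55644823 -0.04995687  0.07050434] [0.58216651 0.05123293 0.07355451]
-0.04 170 [0.5649 0.5815]
0.02 137 [0.5584 0.5747]
0.04 269 [0.5572 0.5736]
fen 774 0.06761165692813755 [ 0.55616438 -0.04958224  0.06466503] [0.59193192 0.07830482 0.06946486]
-0.04 58 [0.5838 0.5911]
0.02 117 [0.5772 0.591 ]
0.04 234 [0.5638 0.5892]
0.06 250 [0.5726 0.5874]
w 0.14 342 [0.533 0.043 0.141] [0.599 0.067 0.16 ]
w 0.16 183 [0.533 0.042 0.16 ] [0.601 0.066 0.18 ]
w 0.18 685 [0.536 0.041 0.18 ] [0.598 0.067 0.2  ]
w 0.2 1835 [0.544 0.038 0.2  ] [0.59  0.069 0.22 ]
w 0.22 394 [0.552 0.044 0.22 ] [0.581 0.065 0.24 ]
w 0.24 871 [0.541 0.046 0.24 ] [0.593 0.068 0.26 ]
s 0.14 45 [0.532 0.043 0.141] [0.6   0.069 0.16 ]
s 0.16 34 [0.533 0.045 0.161] [0.6   0.069 0.18 ]
s 0.18 58 [0.537 0.042 0.182] [0.598 0.068 0.199]
s 0.2 96 [0.543 0.043 0.2  ] [0.59 0.07 0.22]
s 0.22 40 [0.554 0.044 0.22 ] [0.582 0.067 0.24 ]
s 0.24 45 [0.543 0.045 0.24 ] [0.593 0.068 0.26 ]
```

View pics/wrist2.png

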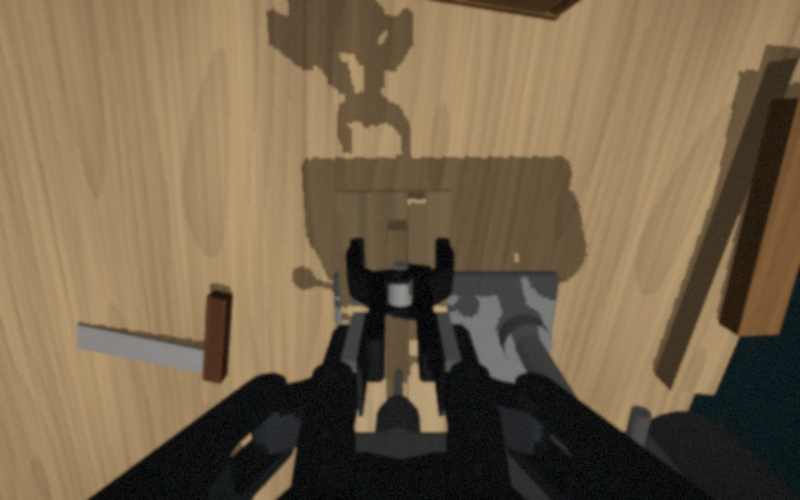

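The wrist view shows the clamp held upright with its jaws symmetric at (400,270) and the batten under it. I'll shift over the clipping point and re-measure.

Call:
drive_tool --claw '[20,20,20,20,20,20]' --pt "0.016 -0.07 -0.04" --pt "0.016 -0.07 -0.04" --pt "0.016 -0.07 -0.04" --pt "0.016 -0.07 -0.04" --pt "0.016 -0.07 -0.04" --pt "0.016 -0.07 -0.04" --yaw '[0,0,0,0,0,0]'

```text
time: 5.88
tool_pos: [0.5766, 0.0259, 0.4036]
tcp_rot: [2.108, 2.329, 0.001]
wrist_force: [-0.1, 1.0, -1.0]
width: 0.297
grip_force: 73.4
```

```bash
cat > m.py <<'E'
from h import *
s=bot.read_state(); r=s['tool_pos']; print(r.round(4),s['tcp_rot'].round(3),s['width'],s['grip_force'],s['wrist_force'].round(2))
w=grab('wrist'); P=cloud(w)
q=P[(P[...,2]>.063)&(P[...,2]<.078)&(P[...,0]>.5)&(P[...,0]<.64)&(P[...,1]>-.05)&(P[...,1]<.1)]
for y in np.arange(-.04,.08,.01):
    v=q[abs(q[:,1]-y)<.005]
    if len(v)>10: print(round(y,3),len(v),np.percentile(v[:,0],[2,98]).round(4))
t=P[(abs(P[...,0]-r[0])<.06)&(abs(P[...,1]-r[1])<.03)&(P[...,2]>.085)&(P[...,2]<r[2]-.16)]
for lo in np.arange(r[2]-.3,r[2]-.16,.02):
    v=t[(t[:,2]>lo)&(t[:,2]<lo+.02)]
    if len(v)>4: print('c',round(lo-r[2],2),len(v),v.min(0).round(4),v.max(0).round(4))
E
python3 m.py
```

```text
[0.5766 0.0259 0.4036] [2.108e+00 2.329e+00 1.000e-03] 0.2966016484777389 73.39596390724182 [-0.13  1.04 -1.05]
-0.01 19 [0.5618 0.572 ]
0.0 198 [0.5613 0.5925]
0.01 291 [0.5595 0.5918]
0.02 309 [0.5588 0.5915]
0.03 312 [0.558  0.5903]
0.04 321 [0.5572 0.5892]
0.05 264 [0.5567 0.5882]
0.06 153 [0.5729 0.5873]
0.07 156 [0.5719 0.5861]
c -0.28 351 [0.5413 0.0139 0.1238] [0.6073 0.04   0.1436]
c -0.26 186 [0.5416 0.015  0.1436] [0.6094 0.0389 0.1635]
c -0.24 771 [0.5446 0.0134 0.1636] [0.6065 0.0406 0.1836]
c -0.22 1763 [0.5534 0.0105 0.1836] [0.5975 0.041  0.2035]
c -0.2 396 [0.5606 0.017  0.2036] [0.5895 0.0372 0.2236]
c -0.18 936 [0.549  0.0185 0.2236] [0.6011 0.0401 0.2436]
```

Call:
drive_tool --claw '[20,20,20,20,20,20,20,20]' --pt "0 0 -0.03" --pt "0 0 -0.06" --pt "0 0 -0.09" --pt "0 0 -0.12" --pt "0 0 -0.14" --pt "0 0 -0.155" --pt "0 0 -0.168" --pt "0 0 -0.168" --yaw '[0,0,0,0,0,0,0,0]'

```text
time: 6.6
tool_pos: [0.5763, 0.0247, 0.318]
tcp_rot: [-2.109, -2.326, 0.002]
wrist_force: [-0.1, -0.8, -2.1]
width: 0.3
grip_force: 73.4
```

```bash
python3 m.py; python3 -c "
from h import *
save('wrist3',load('wrist')['color'],1.25)"
```

```text
[0.5763 0.0247 0.318 ] [-2.109e+00 -2.326e+00  2.000e-03] 0.2997362277000158 73.41135621070862 [-0.05 -0.82 -2.07]
-0.04 275 [0.5711 0.5926]
-0.03 268 [0.5703 0.5906]
-0.02 271 [0.5694 0.5896]
-0.01 176 [0.5689 0.5878]
0.02 31 [0.5418 0.6067]
0.03 488 [0.5424 0.5902]
0.04 636 [0.5572 0.6043]
0.05 485 [0.5569 0.5881]
0.06 270 [0.5733 0.5873]
0.07 287 [0.5723 0.5865]
c -0.24 680 [0.5446 0.0122 0.0852] [0.6045 0.0393 0.098 ]
c -0.22 1773 [0.5529 0.0095 0.098 ] [0.5963 0.0399 0.118 ]
c -0.2 389 [0.5597 0.0157 0.1181] [0.5886 0.036  0.1379]
c -0.18 929 [0.5482 0.0166 0.138 ] [0.6006 0.0386 0.158 ]
```

View pics/wrist3.png

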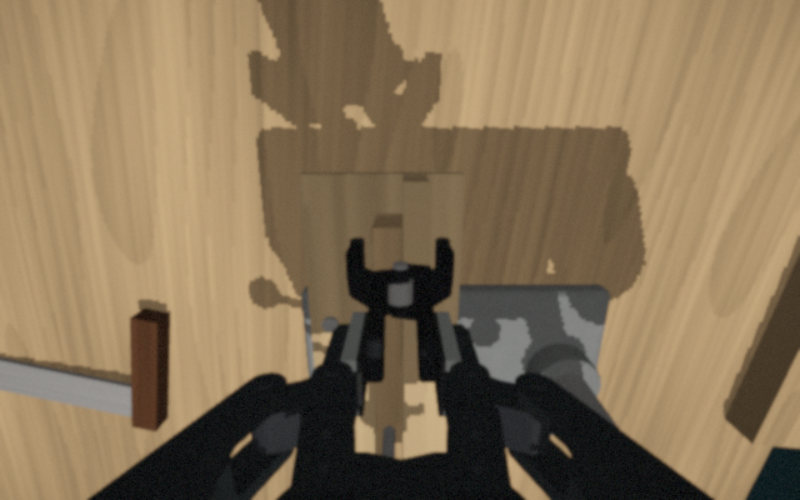

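The jaws straddle the batten and fence, seen at (355–445, 265), with the pivot at about 0.108 m. Releasing gradually.

Call:
drive_tool --claw '[30,34,38,42,46,52,60,70]' --pt "0 0 0" --pt "0 0 0" --pt "0 0 0" --pt "0 0 0" --pt "0 0 0" --pt "0 0 0" --pt "0 0 0" --pt "0 0 0" --yaw '[0,0,0,0,0,0,0,0]'

```text
time: 7.32
tool_pos: [0.5768, 0.0245, 0.3194]
tcp_rot: [2.11, 2.327, 0.001]
wrist_force: [0.2, -0.1, 0.3]
width: 0.815
grip_force: 0.0
```

Call:
drive_tool --claw '[85,85,85,85,85,85]' --pt "0 0 0" --pt "0 0 0" --pt "0 0 0" --pt "0 0 0" --pt "0 0 0" --pt "0 0 0" --yaw '[0,0,0,0,0,0]'

```text
time: 7.82
tool_pos: [0.5766, 0.0245, 0.3191]
tcp_rot: [-2.11, -2.327, -0.0]
wrist_force: [0.2, 0.1, -0.5]
width: 0.994
grip_force: 0.0
```

Call:
drive_tool --claw '[85,85,85,85,85,85,85,85]' --pt "0 0 0.04" --pt "0 0 0.08" --pt "0 0 0.14" --pt "0 0 0.2" --pt "0 0 0.26" --pt "0 0 0.3" --pt "0 0 0.3" --pt "0 0 0.3" --yaw '[0,0,0,0,0,0,0,0]'

```text
time: 8.48
tool_pos: [0.577, 0.0245, 0.471]
tcp_rot: [2.109, 2.325, 0.004]
wrist_force: [0.6, -0.4, -0.3]
width: 0.997
grip_force: 0.0
```

Run:
```python
from h import *
s=bot.read_state(); print(s['tool_pos'],s['tcp_rot'])
w=grab('wrist'); P=cloud(w); save('wrist4',w['color'],1.25)
t=P[(abs(P[...,0]-.576)<.06)&(abs(P[...,1]-.0265)<.03)&(P[...,2]>.08)&(P[...,2]<.2)]
for lo in np.arange(.08,.2,.015):
    v=t[(t[:,2]>lo)&(t[:,2]<lo+.015)]
    if len(v)>4: print('c',round(lo,3),len(v),v.min(0).round(4),v.max(0).round(4))
q=P[(P[...,2]>.0705)&(P[...,2]<.075)&(P[...,0]>.54)&(P[...,0]<.6)&(P[...,1]>-.05)&(P[...,1]<.07)]
print(q.max(0))
# bit area: points in drill frame near spindle
A=cloud(grab('scene'))
th=np.radians(5.5);R=np.array([[np.cos(th),-np.sin(th)],[np.sin(th),np.cos(th)]]);o=np.array([.5785,-.0867])
for nm,Q in(('w',P),('s',A),('t',cloud(grab('top')))):
    L=Q.copy(); L[...,:2]=(Q[...,:2]-o)@R
    m=(abs(L[...,0])<.025)&(abs(L[...,1])<.025)&(L[...,2]>.06)&(L[...,2]<.18)
    v=L[m]
    for lo in np.arange(.06,.18,.01):
        u=v[(v[:,2]>lo)&(v[:,2]<lo+.01)]
        if len(u): print(nm,round(lo,2),len(u),u.min(0).round(3),u.max(0).round(3))
    m=(abs(L[...,0]+.06)<.035)&(abs(L[...,1]+.085)<.035)&(L[...,2]>.27)&(L[...,2]<.35)
    if m.any(): print(nm,'ball',m.sum(),L[m].min(0).round(4),L[m].max(0).round(4),Q[m].mean(0))
```

```text
[0.57695186 0.02452468 0.47102031] [2.10850235 2.32508304 0.00397111]
c 0.08 87 [0.5469 0.0129 0.0802] [0.6024 0.0366 0.095 ]
c 0.095 245 [0.5501 0.0088 0.0951] [0.6006 0.0393 0.1099]
c 0.11 420 [0.559  0.0098 0.11  ] [0.5907 0.0391 0.125 ]
c 0.125 109 [0.5578 0.0156 0.125 ] [0.5921 0.0357 0.1399]
c 0.14 121 [0.5558 0.0147 0.14  ] [0.5933 0.0361 0.1549]
c 0.155 354 [0.555  0.0136 0.1553] [0.5972 0.0362 0.17  ]
c 0.17 47 [0.5552 0.0143 0.17  ] [0.5949 0.034  0.1715]
[0.59900347 0.05037632 0.07441209]
w 0.06 373 [-0.003 -0.025  0.065] [0.023 0.024 0.07 ]
w 0.07 316 [-0.009 -0.022  0.07 ] [0.008 0.025 0.074]
w 0.08 12 [-0.004  0.006  0.085] [0.003 0.008 0.09 ]
w 0.09 23 [-0.003  0.006  0.091] [0.003 0.008 0.1  ]
w 0.1 23 [-0.003  0.006  0.1  ] [0.003 0.009 0.109]
w 0.11 18 [-0.004  0.005  0.11 ] [0.003 0.008 0.117]
w 0.13 9 [-0.007  0.015  0.132] [0.008 0.018 0.138]
w 0.14 94 [-0.016  0.01   0.14 ] [0.016 0.021 0.15 ]
w 0.15 124 [-0.015  0.013  0.15 ] [0.015 0.022 0.16 ]
w 0.16 34 [-0.009  0.018  0.16 ] [0.009 0.021 0.165]
s 0.06 75 [-0.01  -0.025  0.06 ] [0.024 0.024 0.07 ]
s 0.07 60 [-0.008 -0.023  0.07 ] [0.023 0.024 0.079]
s 0.08 2 [-0.003  0.002  0.085] [0.002 0.005 0.086]
s 0.09 7 [-0.005  0.004  0.091] [0.004 0.008 0.1  ]
s 0.1 2 [0.001 0.002 0.1  ] [0.002 0.004 0.102]
s 0.11 5 [-0.001  0.005  0.111] [0.002 0.009 0.119]
s 0.13 3 [-0.     0.012  0.133] [0.011 0.018 0.139]
s 0.14 11 [-0.011  0.008  0.14 ] [0.015 0.02  0.148]
s 0.15 7 [-0.014  0.014  0.15 ] [0.011 0.021 0.16 ]
s ball 52 [-0.0589 -0.0914  0.2744] [-0.0254 -0.072   0.3172] [ 0.54370747 -0.17078386  0.29810002]
t ball 98 [-0.0684 -0.0941  0.2805] [-0.0251 -0.0702  0.3188] [ 0.53318644 -0.1726652   0.30765041]
```

View pics/wrist4.png

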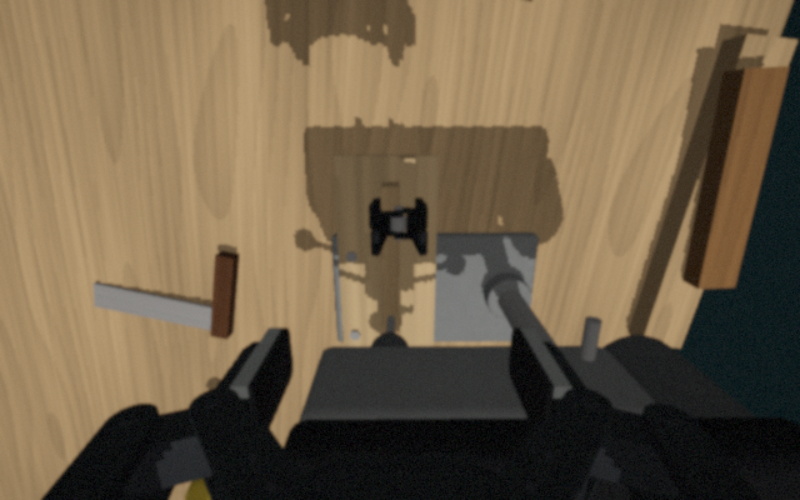

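The clamp is clipped at (398,222), with the pivot at about 0.11 m and the jaws symmetric. The bit gap is about 12 mm, so the lever needs about 0.6 rad. Moving above the front ball with the fingers closed.

Call:
drive_tool --claw '[60,30,0,0,0,0,0,0]' --pt "0 0 0.08" --pt "0 0 0.16" --pt "-0.04 0 0.18" --pt "-0.1 -0.06 0.18" --pt "-0.1 -0.14 0.18" --pt "-0.1 -0.22 0.18" --pt "-0.1 -0.3 0.18" --pt "-0.1 -0.38 0.18" --yaw '[0,0,0,0,0,0,0,0]'

```text
time: 9.3
tool_pos: [0.526, -0.1669, 0.5572]
tcp_rot: [-2.108, -2.326, 0.002]
wrist_force: [1.0, 0.6, 1.0]
width: 0.002
grip_force: 0.0
```

Call:
drive_tool --claw '[0,0,0,0]' --pt "0 -0.02 0" --pt "0 -0.02 0" --pt "0 -0.02 -0.04" --pt "0 -0.02 -0.06" --yaw '[0,0,0,0]'

```text
time: 9.63
tool_pos: [0.5265, -0.1748, 0.5267]
tcp_rot: [-2.108, -2.325, 0.0]
wrist_force: [-0.3, -0.0, -1.1]
width: 0.002
grip_force: 0.0
```

Run:
```python
from h import *
s=bot.read_state(); print(s['tool_pos'],s['width'],s['wrist_force'])
a=grab('scene'); save('press0',cv2.resize(a['color'][90:270,180:380],None,fx=3.5,fy=3.3,interpolation=cv2.INTER_CUBIC))
```

```text
[ 0.52653883 -0.17481844  0.52668144] 0.002412099704135389 [-0.27868838 -0.04268279 -1.12935851]
```

View pics/press0.png

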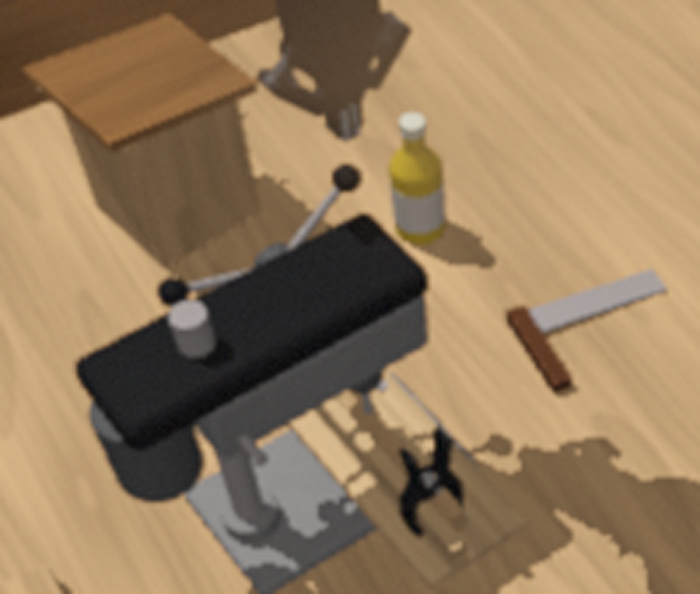

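The picture shows the closed fingertips at (345,125) right above the front ball at (345,178), and the clamp upright on the batten at (430,480). Pressing along the ball's arc.

Call:
drive_tool --claw '[0,0,0,0,0,0]' --pt "0 0 -0.03" --pt "0 0 -0.05" --pt "0 0 -0.06" --pt "-0.004 0 -0.07" --pt "-0.008 0 -0.08" --pt "-0.008 0 -0.08" --yaw '[0,0,0,0,0,0]'

```text
time: 10.18
tool_pos: [0.5224, -0.1751, 0.4888]
tcp_rot: [-2.11, -2.327, -0.0]
wrist_force: [0.3, -0.3, 0.8]
width: -0.0
grip_force: 0.1
```

Call:
drive_tool --claw '[0,0,0,0,0,0]' --pt "-0.008 0 -0.01" --pt "-0.012 -0.002 -0.02" --pt "-0.02 -0.002 -0.03" --pt "-0.024 -0.002 -0.04" --pt "-0.024 -0.002 -0.04" --pt "-0.024 -0.002 -0.04" --yaw '[0,0,0,0,0,0]'

```text
time: 10.68
tool_pos: [0.5093, -0.1767, 0.4705]
tcp_rot: [-2.11, -2.326, 0.003]
wrist_force: [-5.0, 0.5, 9.4]
width: -0.003
grip_force: 4.9
```

Call:
drive_tool --claw '[0,0,0,0,0]' --pt "0.004 0.001 0.01" --pt "0.01 0.003 0.012" --pt "0.013 0.003 0.008" --pt "0.013 0.003 0" --pt "0.013 0.003 0" --yaw '[0,0,0,0,0]'

```text
time: 11.1
tool_pos: [0.5131, -0.1759, 0.4718]
tcp_rot: [-2.106, -2.322, 0.016]
wrist_force: [-21.9, -1.7, 19.2]
width: -0.005
grip_force: 12.6
```

Call:
drive_tool --claw '[0,0,0,0,0,0]' --pt "-0.01 0 0.01" --pt "-0.02 0 0.03" --pt "-0.02 0 0.06" --pt "-0.02 0 0.09" --pt "-0.02 0 0.1" --pt "-0.02 0 0.1" --yaw '[0,0,0,0,0,0]'

```text
time: 11.6
tool_pos: [0.5073, -0.1751, 0.5213]
tcp_rot: [2.108, 2.324, 0.002]
wrist_force: [-0.1, -0.5, -0.1]
width: 0.001
grip_force: 0.0
```

Run:
```python
from h import *
s=bot.read_state(); r=s['tool_pos']; print(r,s['width'],s['wrist_force'])
for n in('scene','top'):
    a=grab(n);P=cloud(a);c=a['color'].astype(int)
    m=(c.max(-1)<75)&(abs(P[...,0]-.53)<.05)&(abs(P[...,1]+.175)<.03)&(P[...,2]>.2)&(P[...,2]<.36)
    q=P[m]
    for lo in np.arange(.2,.36,.01):
        v=q[(q[:,2]>lo)&(q[:,2]<lo+.01)]
        if len(v): print(n,round(lo,2),len(v),v.min(0).round(3),v.max(0).round(3))
a=load('scene'); save('press1',cv2.resize(a['color'][90:200,240:340],None,fx=6,fy=5,interpolation=cv2.INTER_CUBIC))
```

```text
[ 0.50727244 -0.1751095   0.52130483] 0.0005513820857252518 [-0.07854653 -0.45774552 -0.06207719]
scene 0.29 4 [ 0.533 -0.17   0.295] [ 0.538 -0.165  0.3  ]
scene 0.3 11 [ 0.528 -0.171  0.3  ] [ 0.541 -0.16   0.309]
scene 0.31 20 [ 0.526 -0.174  0.31 ] [ 0.539 -0.16   0.314]
top 0.35 2 [ 0.511 -0.165  0.353] [ 0.512 -0.164  0.359]
```

View pics/press1.png

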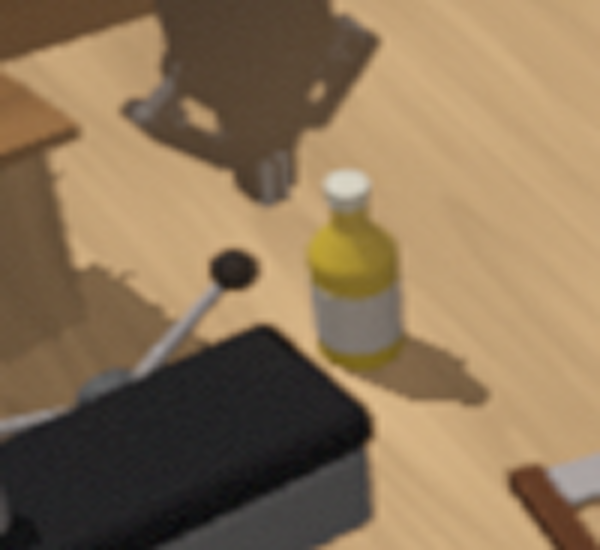

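The ball is back at rest at about (0.5305, -0.174, 0.306) — I led it too far forward. I'll turn the fingers 90° so the 22 mm pad width lies along the swing, then try again.

Call:
drive_tool --claw '[0,0,0,0,0,0,0,0]' --pt "0.02 0.001 0.03" --pt "0.046 0.001 0.03" --pt "0.046 0.001 0.03" --pt "0.046 0.001 0.03" --pt "0.046 0.001 0.03" --pt "0.046 0.001 0.03" --pt "0.046 0.001 0.03" --pt "0.046 0.001 0.03" --yaw '[-0.5,-0.5,-0.5,-0.5,-0.5,-0.5,-0.5,-0.5]'

```text
time: 12.37
tool_pos: [0.5301, -0.1744, 0.5323]
tcp_rot: [-2.969, -1.021, 0.003]
wrist_force: [0.3, 0.4, -0.7]
width: 0.002
grip_force: 0.0
```

Call:
drive_tool --claw '[0,0,0,0,0,0,0,0]' --pt "0 0 0" --pt "0 0 0" --pt "0 0 0" --pt "0 0 0" --pt "0 0 0" --pt "0 0 0" --pt "0 0 0" --pt "0 0 0" --yaw '[-0.19,-0.19,-0.19,-0.19,-0.19,-0.19,-0.19,-0.19]'

```text
time: 13.03
tool_pos: [0.5301, -0.1745, 0.5332]
tcp_rot: [-3.139, -0.116, 0.002]
wrist_force: [0.9, 0.2, 0.2]
width: 0.002
grip_force: 0.0
```

Call:
drive_tool --claw '[0,0,0,0,0,0,0]' --pt "0 0 -0.03" --pt "0 0 -0.06" --pt "0 0 -0.08" --pt "-0.004 0 -0.086" --pt "-0.008 0 -0.092" --pt "-0.01 -0.001 -0.096" --pt "-0.01 -0.001 -0.096" --yaw '[0,0,0,0,0,0,0]'

```text
time: 13.62
tool_pos: [0.5252, -0.1748, 0.4874]
tcp_rot: [-3.14, -0.113, -0.003]
wrist_force: [1.2, 2.4, 2.9]
width: 0.001
grip_force: 1.7
```

Call:
drive_tool --claw '[0,0,0,0,0,0]' --pt "-0.006 -0.004 -0.01" --pt "-0.011 -0.006 -0.02" --pt "-0.016 -0.007 -0.03" --pt "-0.02 -0.008 -0.04" --pt "-0.02 -0.008 -0.04" --pt "-0.02 -0.008 -0.04" --yaw '[0,0,0,0,0,0]'

```text
time: 14.12
tool_pos: [0.5141, -0.1791, 0.4675]
tcp_rot: [3.139, 0.112, -0.003]
wrist_force: [-4.4, 1.8, 7.5]
width: -0.001
grip_force: 3.7
```

Call:
drive_tool --claw '[0,0,0,0,0]' --pt "-0.004 -0.001 -0.01" --pt "-0.008 -0.001 -0.02" --pt "-0.008 -0.001 -0.02" --pt "-0.008 -0.001 -0.02" --pt "-0.008 -0.001 -0.02" --yaw '[0,0,0,0,0]'

```text
time: 14.53
tool_pos: [0.5101, -0.1799, 0.4577]
tcp_rot: [3.138, 0.112, -0.003]
wrist_force: [-5.1, 1.0, 7.7]
width: -0.001
grip_force: 3.6
```

```bash
cat > b.py <<'E'
from h import *
s=bot.read_state(); r=s['tool_pos']; print(r.round(4),s['wrist_force'].round(2),s['grip_force'])
for n in('scene','top'):
    a=grab(n);P=cloud(a);c=a['color'].astype(int)
    m=(c.max(-1)<75)&(abs(P[...,0]-.52)<.05)&(abs(P[...,1]+.175)<.035)&(P[...,2]>.2)&(P[...,2]<r[2]-.17)
    q=P[m]
    if len(q): print(n,len(q),q.min(0).round(3),q.max(0).round(3),q.mean(0).round(3))
th=np.radians(5.5);R=np.array([[np.cos(th),-np.sin(th)],[np.sin(th),np.cos(th)]]);o=np.array([.578,-.0837])
L=cloud(load('scene')); L[...,:2]=(L[...,:2]-o)@R
v=L[(abs(L[...,0])<.006)&(abs(L[...,1])<.008)&(L[...,2]>.074)&(L[...,2]<.125)]
if len(v): print('bit',len(v),np.sort(v[:,2])[:6].round(4))
E
python3 b.py
```

```text
[ 0.5101 -0.1799  0.4577] [-5.11  1.03  7.68] 3.649827763438225
scene 34 [ 0.507 -0.177  0.268] [ 0.524 -0.161  0.286] [ 0.516 -0.168  0.278]
top 3 [ 0.503 -0.174  0.276] [ 0.505 -0.168  0.279] [ 0.504 -0.171  0.278]
bit 17 [0.0744 0.0777 0.0809 0.0855 0.0856 0.0864]
```

Call:
drive_tool --claw '[0,0,0,0,0]' --pt "-0.002 0.002 -0.008" --pt "-0.004 0.004 -0.016" --pt "-0.004 0.005 -0.02" --pt "-0.004 0.005 -0.02" --pt "-0.004 0.005 -0.02" --yaw '[0,0,0,0,0]'

```text
time: 15.05
tool_pos: [0.5086, -0.178, 0.4478]
tcp_rot: [3.136, 0.112, -0.0]
wrist_force: [-3.6, -2.0, 6.9]
width: 0.002
grip_force: 3.0
```

Call:
drive_tool --claw '[0,0,0]' --pt "-0.001 0 -0.005" --pt "-0.002 0 -0.01" --pt "-0.002 0 -0.01" --yaw '[0,0,0]'

```text
time: 15.3
tool_pos: [0.5074, -0.178, 0.4425]
tcp_rot: [3.136, 0.112, -0.001]
wrist_force: [-4.1, -2.6, 5.5]
width: -0.005
grip_force: 3.0
```

```bash
python3 b.py
```

```text
[ 0.5074 -0.178   0.4425] [-4.08 -2.55  5.48] 3.023014306090772
scene 32 [ 0.502 -0.175  0.25 ] [ 0.52  -0.163  0.269] [ 0.511 -0.168  0.263]
top 3 [ 0.5   -0.173  0.26 ] [ 0.503 -0.168  0.266] [ 0.501 -0.171  0.263]
bit 16 [0.076  0.0768 0.0775 0.085  0.0858 0.0881]
```

Call:
drive_tool --claw '[0,0,0]' --pt "0 0 -0.004" --pt "-0.001 0 -0.006" --pt "-0.001 0 -0.006" --yaw '[0,0,0]'

```text
time: 15.65
tool_pos: [0.5072, -0.1779, 0.44]
tcp_rot: [3.136, 0.112, 0.0]
wrist_force: [-3.4, -2.9, 6.7]
width: -0.002
grip_force: 3.5
```

Call:
drive_tool --claw '[0,0,0]' --pt "0 0 -0.004" --pt "0 0 -0.004" --pt "0 0 -0.004" --yaw '[0,0,0]'

```text
time: 15.9
tool_pos: [0.507, -0.178, 0.4384]
tcp_rot: [3.136, 0.112, -0.001]
wrist_force: [-4.2, -1.7, 7.8]
width: 0.001
grip_force: 4.3
```

Call:
drive_tool --claw '[0,0,0]' --pt "0 0 -0.004" --pt "0 0 -0.004" --pt "0 0 -0.004" --yaw '[0,0,0]'

```text
time: 16.15
tool_pos: [0.5067, -0.178, 0.4366]
tcp_rot: [3.136, 0.112, -0.002]
wrist_force: [-6.8, -1.0, 9.8]
width: -0.002
grip_force: 5.1
```

```bash
cat > f.py <<'E'
from h import *
F=[];T=[]
for i in range(6):
    s=bot.read_state();F.append(s['wrist_force']);T.append(s['tool_pos']);a=bot.read_camera('scene')
F=np.array(F);r=np.mean(T,0);print(s['time'],F.mean(0).round(2),F.std(0).round(2),r.round(4))
# moment about hub (drill y axis), contact at tip over hub
th=np.radians(5.5);d=np.array([np.cos(th),np.sin(th)]);o=np.array([.578,-.0837])
f=F.mean(0); fx=f[:2]@d; x=(r[:2]-o)@d-.02; z=r[2]-.173-.241
print('equiv ball N',(-(f[2]*x)+fx*z)/.1, 'theta',np.radians(40)-np.arcsin((z-.013)/.1))
E
python3 f.py
```

```text
16.4 [-6.82 -1.29 10.34] [0.6  0.33 0.67] [ 0.5067 -0.178   0.4367]
equiv ball N 8.76628146368365 theta 0.6010398452947542
```

Call:
drive_tool --claw '[0,0,0]' --pt "0 0 -0.003" --pt "0 0 -0.003" --pt "0 0 -0.003" --yaw '[0,0,0]'

```text
time: 16.7
tool_pos: [0.5065, -0.178, 0.4354]
tcp_rot: [3.136, 0.112, -0.003]
wrist_force: [-7.7, -1.6, 10.7]
width: 0.0
grip_force: 5.7
```

```bash
python3 f.py
```

```text
16.95 [-7.89 -1.53 11.61] [0.29 0.54 0.68] [ 0.5065 -0.178   0.4354]
equiv ball N 9.916282315852262 theta 0.6137351389136269
```

Call:
drive_tool --claw '[0,0,0,0,0]' --pt "0 0 0.002" --pt "0 0 0.003" --pt "0 0 0.003" --pt "0 0 0.003" --pt "0 0 0.003" --yaw '[0,0,0,0,0]'

```text
time: 17.42
tool_pos: [0.5067, -0.178, 0.4367]
tcp_rot: [3.136, 0.112, -0.002]
wrist_force: [-6.0, -1.2, 9.6]
width: 0.001
grip_force: 5.1
```

```bash
python3 f.py; python3 b.py
python3 - <<'E'
from h import *
P=cloud(load('scene'))
t=P[(abs(P[...,0]-.576)<.06)&(abs(P[...,1]-.0265)<.03)&(P[...,2]>.15)&(P[...,2]<.2)]
print('clamp',len(t),t.min(0).round(3),t.max(0).round(3))
a=load('scene'); save('end',cv2.resize(a['color'][100:300,160:380],None,fx=3.5,fy=2.9,interpolation=cv2.INTER_CUBIC))
E
```

```text
17.6667 [-6.4  -1.63 10.21] [0.44 0.25 0.55] [ 0.5067 -0.178   0.4368]
equiv ball N 8.726129727463391 theta 0.6004389692562263
[ 0.5067 -0.178   0.4367] [-5.97 -2.13 10.33] 5.116920322179794
scene 27 [ 0.503 -0.174  0.249] [ 0.519 -0.161  0.264] [ 0.51  -0.167  0.258]
top 4 [ 0.498 -0.173  0.258] [ 0.501 -0.169  0.264] [ 0.499 -0.171  0.261]
bit 19 [0.0752 0.0759 0.0764 0.0781 0.081  0.0842]
clamp 61 [0.554 0.015 0.151] [0.597 0.038 0.173]
```

View pics/end.png

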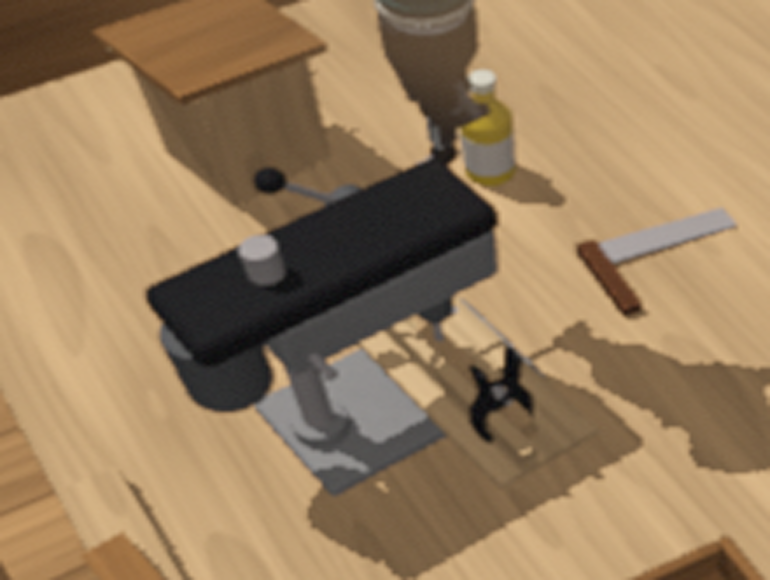

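Run:
```python
from h import *
s=bot.read_state(); f=s['wrist_force']; print(f,s['torque'],np.cross([0,0,-.173],f))
a=cloud(load('scene')); th=np.radians(5.5);R=np.array([[np.cos(th),-np.sin(th)],[np.sin(th),np.cos(th)]]);o=np.array([.578,-.0837])
L=a.copy(); L[...,:2]=(a[...,:2]-o)@R
m=(abs(L[...,0])<.02)&(abs(L[...,1])<.022)&(L[...,2]>.112)&(L[...,2]<.16)
print(np.sort(L[m][:,2])[:12].round(4))
```

```text
[-6.77061196 -2.44370867 10.93285156] [-0.2939204   1.16759832 -0.0267013 ] [-0.4227616   1.17131587  0.        ]
[0.1268 0.1287 0.1303 0.132  0.1337 0.1339 0.1341 0.1343 0.1357 0.1362
 0.1369 0.1371]
```

```bash
python3 -c "
from workcell import bot
print(bot.finish_job())"
```

```text
the job is handed in; nothing more can be done
None
```

I handed the job in (no verdict came back): the clamp grips batten and fence about 11 cm left of the spindle, let go, and the closed fingers hold the front ball down, with the bit pressing the batten at about 20 N by my estimate from wrist force and lever travel (the tip itself was not visible).

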